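# Unlock the two-stage catch of the tumbler cabinet

### The arm

A 6-joint arm with a two-finger parallel gripper is mounted at the origin on the work surface. World frame = base frame: x ahead of the robot, y to its left, z up, the work surface at z = 0. Lengths are in m, angles in rad, forces in N, time in s.
With the tool pointing down it reaches from about 0.35 to 0.85 m from the base axis. Payload 8.1 kg.
Tool frame: the origin (TCP) lies at the very end of the fingers, on their centre line; the grasp point (between the pads) lies robot.tcp_to_grasp behind it (robot.tcp_to_grasp is the distance from the TCP to the grasp point, in m); z points along the fingers, y is the line along which they close (so a half turn about z gives the same grasp; the last joint's range is limited). The gripper opens to 93 mm and grips with 3 to 60 N. Pads are 15 mm wide; open, the fingers measure 128 mm over their backs; the gripper's body (75 mm by 188 mm) begins 65 mm behind the grasp point.
Start: joints at [-1.222, 0.13, 1.488, -0, 1.523, -0.085], TCP at [0.252, -0.544, 0.219] pointing down, gripper open.
Joint ranges: [-2.96, 2.96], [-0.89, 2.26], [0.02, 2.5], [-1.34, 4.48], [0, 2.73], [-2.66, 2.66]. Speed limits (rad/s): [2.39, 2.39, 2.79, 3.14, 3.14, 3.14].

### API

Orientations are given as a rotation vector (axis times angle).
In Python, from plant import robot gives the robot as it stands. The module is installed in compiled form; this text tells all that it offers.
- The arm moves only by the shell command python3 -m pendant 'ROWS' [FORCE]. ROWS is JSON, a list that holds one entry, the list of rows, each a list of 5 numbers: the opening, from 0 (shut) to 1 (fully open), then the shift along the tool's x, y, z in cm, then the turn about the tool's z in degrees. In form: [[[fingers, x, y, z, roll], ...]]. A call has 1 to 8 rows; each row shifts and turns the commanded pose from where the row before left it, along the tool's axes as they then stand; what a row does not reach is not made up. A row lasts 1/10 s, in which the tool goes at most 50 mm and 8.59 degrees, less where a joint would pass 70% of its speed; a pose out of reach is approached as far as the arm can. A call is refused whole if a number of a shift passes 5 or a number of a turn 8.59, either way. A call with a gripper value outside its range is refused whole. The fingers move at their own pace and stop on an object; FORCE is the grip in N (left out, the last holds). Time passes only in rows, so rows that do not move let the fingers close. It gives the time, the measured TCP pose, the force, the opening and the grip force at its end, in the units of the state.
- robot.read_state(): the state, without advancing time (a new reading comes with each control period).
- robot.read_camera(name): name is "scene" or "top" or "wrist"; returns a dict with "img" (384x512x3 uint8, blue, green, red), "K" (3x3 intrinsics, pixels), "pose" (4x4, takes a point from camera to world coordinates). Camera axes: x right, y up, looking along -z (the intrinsics and any distortion apply to the point x, -y, -z); pixel columns grow to the right and rows downward; lengths in m; the calibration is good to about 2 mm. A picture is of the moment at which its call begins. There is no depth.
- robot.close_job(): hands the job in; it is judged then, once.
The state is a dict: "t": time; "q": joint angles; "dq": joint speeds; "joint_torque": joint torques, N m; "tool_pos": TCP position; "orientation": TCP orientation; "force": force on the tool from outside, world axes, zero at the start; "wrist_torque": the same for the moment, N m; "opening": finger opening in m; "gripper_force": force on a finger pad.
Only numpy, scipy, OpenCV 4.12 (cv2) and the standard library are available. Lean on these libraries where they do the work, as an engineer would, in place of code of your own. Each camera call takes 0.05 s, during which the arm holds its last target. There are 200 camera calls.

### The job

Unlatch the wide pine cabinet (not the smaller pine box beside it): first slide the steel safety tab all the way clear of the brass latch arm, and only then swing the latch arm up until it stands about upright and leave it standing there. Leave the smaller box latched.

Things in the scene. Friction and masses are not known exactly. Their poses are not given: they have to be found in the camera images.
- cabinet: The wide pine cabinet, fixed, 340 wide (y), 220 deep (x), 130 mm high, with a drop front facing the robot; the catch is on its top, a small jar and a bar stand at the back of the top. The smaller pine box beside it (200 x 200 x 80 mm) has a like catch. Origin: centre of the underside; x to its back, y to its left seen from the robot, z up. The latch arm lies along x at y = 0.
- tab (a joint): Safety tab of the wide cabinet, m: 0 = locking, lying across above the latch arm; 0.040 = fully out at its end stop. Slides level along the cabinet's +y (robot's left, along its wooden track). The arm is free from about 0.022. Starts between 0 and 0.005, needs about 1.5 N, stays where left.
- tab_knob (a point): On the axis of the tab's upright round steel knob, 16 mm diameter, 34 mm tall: the point is 12 mm below its top, 22 mm above the tab plate (26 x 70 x 4 mm) it stands on, 53 mm above the cabinet's top. Axes as the cabinet's; unlocking is +y. When locking, the knob is 45 mm to +y of the arm's centre line and 45 mm to +x of the latch's grip disc.
- latch (a joint): Brass latch arm of the wide cabinet, rad: 0 = shut, level; 1.57 = straight up; stop at 1.9. Positive lifts the grip end up and back. While the tab is locking it rises only about 0.07. Light (1 to 2 N at the grip); friction holds it where it is left. A bar 12 mm wide, 8 mm thick; beyond the disc a hooked nose as wide reaches over the cabinet's front edge.
- latch_grip (a point): Centre of the disc at the robot-side end of the latch arm, on edge, 32 mm diameter, 18 mm thick along its y: pinch along y from above; it can pivot between the fingers. Shut: 32 mm above the cabinet's top, 20 mm behind its front face. Axes turn with the arm: shut, they are the cabinet's; y is always along the hinge axis, which lies 90 mm to +x and 12 mm to -z of this point.
- small_latch (a joint): Latch arm of the smaller pine box (200 x 200 x 80 mm), rad: 0 = shut. To be left shut.

How it is judged:
By the outcome, as a careful person would: the job done as asked, in the order asked, and still so for the second after the job is handed in, with the robot touching nothing.
It also fails if it takes over 48 s, if anything falls off the work surface, if the arm or the gripper's body presses on something with over 40 N, if the wrist force passes 120 N, or if a joint passes its speed limit or range.

## Working session

There is one attempt and no reset: what is moved stays moved. The work goes in short steps, Python scripts to look and compute and a shell command to move; the robot and the scene stay as the last step left them, time stands still between calls to the robot, and variables do not carry over. Pictures are saved under pics/ and viewed, at most 10 in all, crops included, and the job is handed in when it is done.

```bash
mkdir -p pics
python3 - <<'E'
from plant import robot
import cv2,numpy as np
for n in("scene","top"):
    c=robot.read_camera(n);cv2.imwrite(f"pics/{n}0.png",cv2.resize(c["img"],None,fx=1.5,fy=1.5));print(n,c["K"].tolist(),np.round(c["pose"],4).tolist(),[k for k in c])
s=robot.read_state();print(s,robot.tcp_to_grasp)
E
```

```text
scene [[440.82863553532866, 0.0, 252.64255009052744], [0.0, 440.82863553532866, 199.0426971470756], [0.0, 0.0, 1.0]] [[0.4406, -0.7367, 0.513, 1.0234], [0.8976, 0.355, -0.2611, -0.2503], [0.0103, 0.5756, 0.8177, 0.9045], [0.0, 0.0, 0.0, 1.0]] ['img', 'K', 'pose']
top [[367.52291032783796, 0.0, 252.79265319315323], [0.0, 367.52291032783796, 194.14655483920885], [0.0, 0.0, 1.0]] [[0.1347, 0.9705, -0.1998, 0.3733], [-0.9909, 0.1326, -0.0236, -0.0076], [0.0036, 0.2012, 0.9796, 1.0266], [0.0, 0.0, 0.0, 1.0]] ['img', 'K', 'pose']
{'t': 0.1, 'q': array([-1.22238828e+00,  1.31082131e-01,  1.48913817e+00, -5.19297473e-05,
        1.52300890e+00, -8.53958885e-02]), 'dq': array([ 0.00110052, -0.00244632, -0.00158868,  0.00088974,  0.00139145,
        0.00012949]), 'joint_torque': array([ 1.32814694e-03, -5.61340714e+01, -4.93095267e+01,  7.71130621e-02,
        2.90873641e-02, -1.40573125e-04]), 'tool_pos': array([ 0.25202721, -0.54394634,  0.21771214]), 'orientation': array([-3.06640288e+00, -6.75743311e-01,  4.17642967e-04]), 'force': array([-0.52541616,  0.2030514 , -0.06654106]), 'wrist_torque': array([ 3.94327305e-05, -1.51760512e-02,  6.13747219e-02]), 'gripper_force': 0.0, 'opening': 0.0929476585653404} 0.0188
```

View pics/scene0.png

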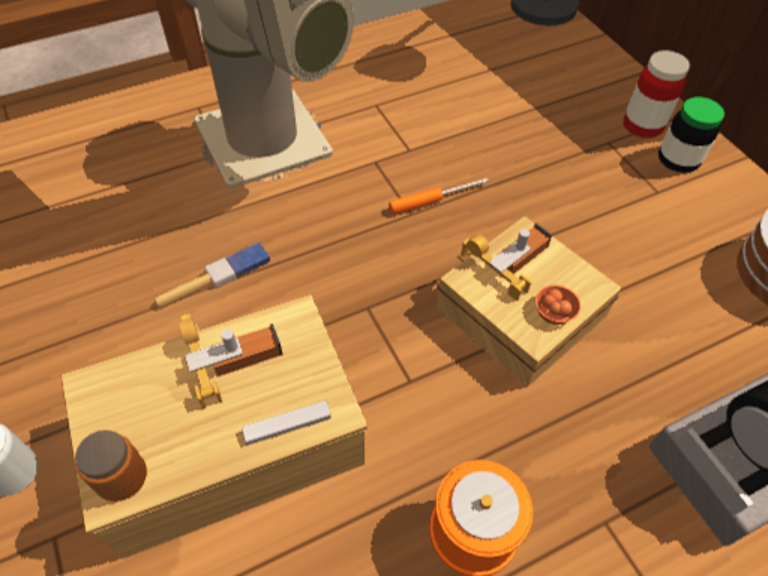

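View pics/top0.png

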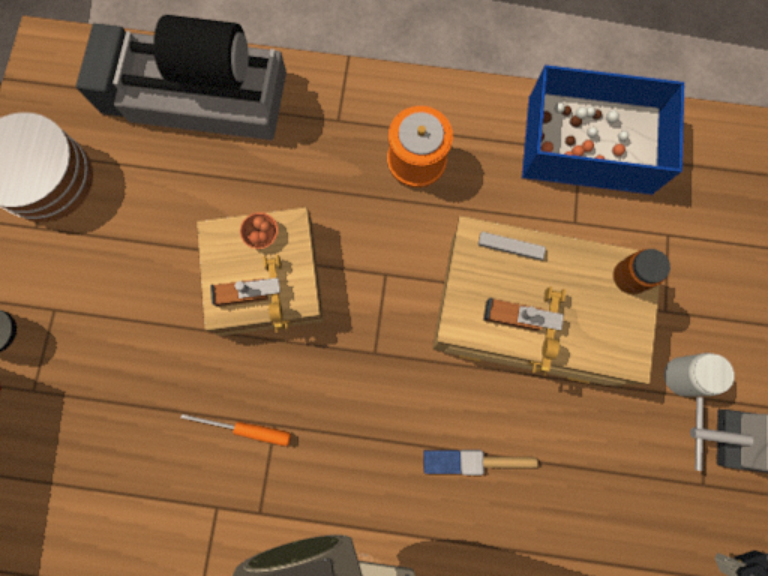

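Scene: the wide cabinet is lower left, with its knob at (229,340) and disc at (188,325). Top: the cabinet is at right, with its knob at (531,313), disc at (552,350) and top corners near (460,217), (665,256), (436,345) and (650,382). Next I'll enlarge both views.

Run:
```python
import cv2,numpy as np
t=cv2.imread("pics/top0.png");s=cv2.imread("pics/scene0.png")
a=cv2.resize(t[205:395,425:675],(800,608-8),interpolation=cv2.INTER_CUBIC) if 0 else cv2.resize(t[205:392,425:675],None,fx=3.2,fy=3.2,interpolation=cv2.INTER_CUBIC)
b=cv2.resize(s[290:450,60:290],None,fx=3.4,fy=3.4,interpolation=cv2.INTER_CUBIC)
cv2.imwrite("pics/tc.png",a);cv2.imwrite("pics/sc.png",b);print(a.shape,b.shape)
```

```text
(598, 800, 3) (544, 782, 3)
```

View pics/tc.png

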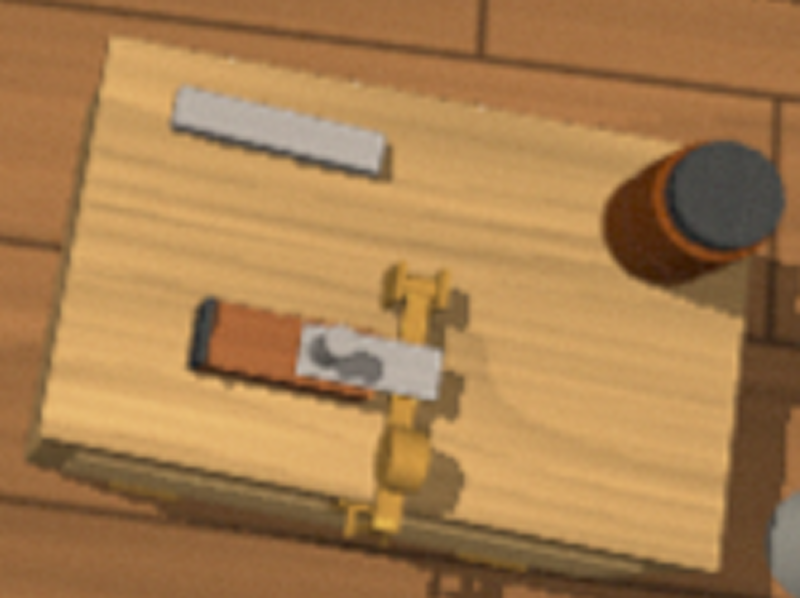

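View pics/sc.png

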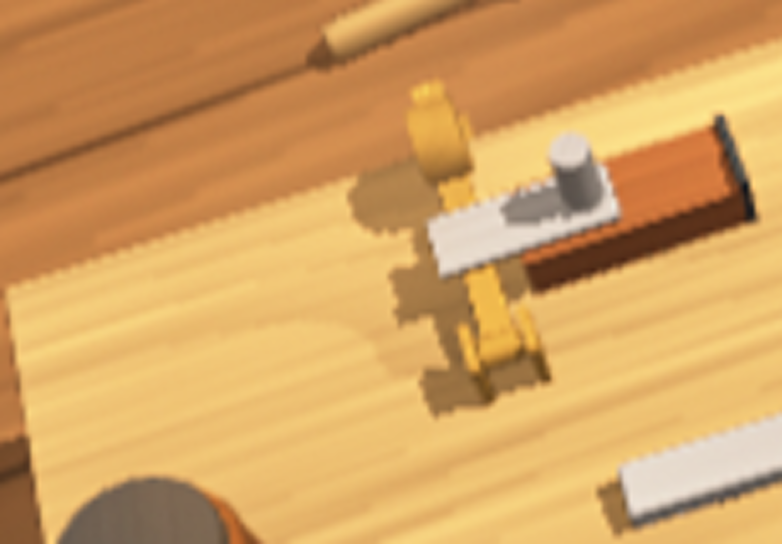

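```bash
cat > h.py <<'E'
import numpy as np
from scipy.optimize import least_squares
Ks={'scene':(440.8286,252.6426,199.0427),'top':(367.5229,252.7927,194.1466)}
P={'scene':np.array([[0.4406,-0.7367,0.513,1.0234],[0.8976,0.355,-0.2611,-0.2503],[0.0103,0.5756,0.8177,0.9045]]),
'top':np.array([[0.1347,0.9705,-0.1998,0.3733],[-0.9909,0.1326,-0.0236,-0.0076],[0.0036,0.2012,0.9796,1.0266]])}
def proj(n,X,K=None,T=None):
    T=P[n] if T is None else T; f,cx,cy=Ks[n] if K is None else (K[0,0],K[0,2],K[1,2])
    c=(X-T[:3,3])@T[:3,:3]; return np.array([cx+f*c[0]/-c[2],cy+f*c[1]/c[2]])
E
python3 - <<'E'
from h import *
t=lambda u,v:np.array([(425+u/3.2)/1.5,(205+v/3.2)/1.5])
s=lambda u,v:np.array([(60+u/3.4)/1.5,(290+v/3.4)/1.5])
S=lambda u,v:np.array([u,v])/1.5
L={'FL':(-.11,.17,.13),'FR':(-.11,-.17,.13),'BL':(.11,.17,.13),'BR':(.11,-.17,.13),'disc':(-.09,0,.162)}
O=[('top','FL',t(42,437)),('top','BL',t(112,40)),('top','FR',t(720,572)),('top','disc',t(403,458)),
('scene','FL',S(312,297)),('scene','FR',S(63,375)),('scene','BL',S(364,428)),('scene','BR',S(88,528)),('scene','disc',s(440,133))]
def W(p,l):
    c,n=np.cos(p[2]),np.sin(p[2]); return np.array([p[0]+c*l[0]-n*l[1],p[1]+n*l[0]+c*l[1],l[2]])
r=least_squares(lambda p:np.concatenate([proj(n,W(p,L[k]))-o for n,k,o in O]),[.5,-.25,0],loss='soft_l1')
print(r.x);[print(n,k,proj(n,W(r.x,L[k]))-o) for n,k,o in O]
q=least_squares(lambda y:proj('scene',W(r.x,(-.045,y[0],.195)))-s(571,148),[.045]);print('knob y',q.x,q.fun)
p=r.x;print('disc',W(p,L['disc']),'knob',W(p,(-.045,q.x[0],.183)),'hinge',W(p,(0,0,.15)))
from plant import robot
from scipy.spatial.transform import Rotation as R
print(R.from_rotvec(robot.read_state()['orientation']).as_matrix().round(4))
E
```

```text
[ 0.58522372 -0.2690553  -0.06662149]
top FL [-0.12623963 -0.25751862]
top BL [ 0.6713746  -1.40168161]
top FR [-2.71680852 -0.15428961]
top disc [-1.32152343 -0.00460165]
scene FL [-2.88770104 -1.59313761]
scene FR [ 0.10971285 -1.42820171]
scene BL [ 0.00736734 -1.01190202]
scene BR [-0.26171695  1.45954261]
scene disc [-0.50410398  1.27959144]
knob y [0.04710326] [-0.06896428 -0.21245907]
disc [ 0.49542337 -0.2630638   0.162     ] knob [ 0.54345931 -0.21906078  0.183     ] hinge [ 0.58522372 -0.2690553   0.15      ]
[[ 9.074e-01  4.203e-01 -6.000e-04]
 [ 4.203e-01 -9.074e-01  1.500e-03]
 [ 1.000e-04 -1.600e-03 -1.000e+00]]
```

Residuals are within about 3 px, and the knob offset of 47 mm lies inside the expected 45–50 mm. I'll move above the knob, turn the tool to the cabinet's axes, and refine with the wrist camera.

```bash
python3 -m pendant '[[[1,0,0,-3.5,0],[1,0,0,-3.5,0],[1,4.5,-2,0,0],[1,4.5,-2,0,0],[1,4.5,-2,0,0],[1,4.5,-2,0,0],[1,4.5,-2,0,0],[1,4.5,-2,0,0]]]' 20
python3 -m pendant '[[[1,4.5,-2,0,7],[1,4.5,-2,0,7],[1,0,0,0,7],[1,0,0,0,7.6],[1,0,0,0,0],[1,0,0,0,0]]]'
python3 - <<'E'
from h import *
from plant import robot
import cv2
from scipy.spatial.transform import Rotation as R
c=robot.read_camera('wrist');np.savez('w1.npz',K=c['K'],T=c['pose']);cv2.imwrite('pics/w1.png',cv2.resize(c['img'],None,fx=1.5,fy=1.5))
s=robot.read_state();print(s['t'],s['tool_pos'],R.from_rotvec(s['orientation']).as_matrix().round(3),s['force'])
E
```

```text
t: 0.9
tool_pos: [0.4476, -0.3202, 0.2883]
orientation: [-3.068, -0.676, 0.0]
force: [0.1, -1.2, 0.6]
opening: 0.0928
gripper_force: 0.0
t: 1.5
tool_pos: [0.5157, -0.2521, 0.2883]
orientation: [-3.14, 0.097, 0.001]
force: [-0.7, 0.4, 0.4]
opening: 0.0927
gripper_force: 0.0
1.55 [ 0.51561568 -0.25232139  0.28833486] [[ 0.998 -0.062 -0.   ]
 [-0.062 -0.998  0.   ]
 [-0.    -0.    -1.   ]] [0.66006259 0.75275124 0.14618838]
```

View pics/w1.png

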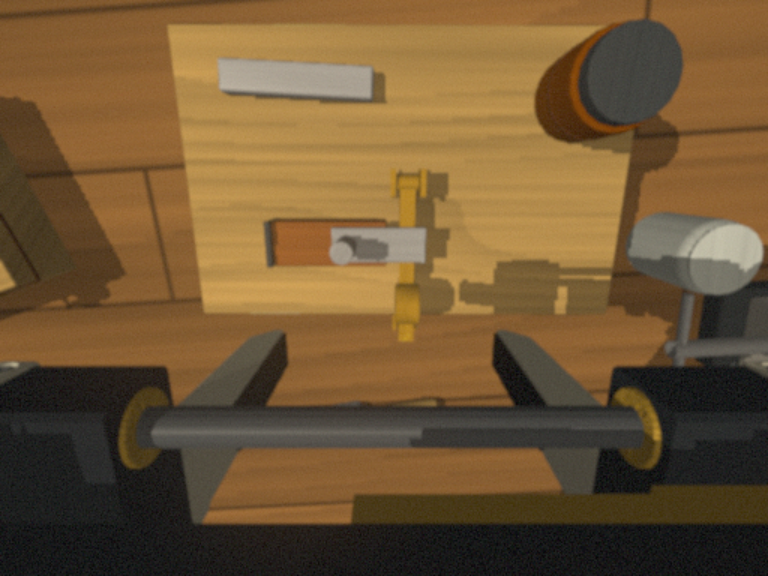

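The wrist view shows the cabinet square to the tool: knob top at (341,251), disc (407,301), hinge (409,182), front corners (204,313) and (607,315), back-left corner (168,25). Refining with these.

Run:
```python
from h import *
d=np.load('w1.npz');K,T=d['K'],d['T']
pr=lambda X:proj(None,X,K,T)
def W(p,l):
    c,n=np.cos(p[2]),np.sin(p[2]); return np.array([p[0]+c*l[0]-n*l[1],p[1]+n*l[0]+c*l[1],l[2]])
O=[((-.11,.17,.13),(204,313)),((-.11,-.17,.13),(607,315)),((.11,.17,.13),(168,25)),((-.09,0,.17),(407,301)),((0,0,.15),(409,182))]
r=least_squares(lambda p:np.concatenate([pr(W(p,l))-np.array(o)/1.5 for l,o in O]),[.58,-.27,-.066]);p=r.x
print(p,r.fun.round(1))
q=least_squares(lambda y:pr(W(p,(y[1],y[0],.195)))-np.array([341,251])/1.5,[.045,-.045]).x;print('knob',q)
k=W(p,(q[1],q[0],.183));dd=W(p,(-.09,0,.162));print(k,dd)
from plant import robot
from scipy.spatial.transform import Rotation as R
s=robot.read_state();M=R.from_rotvec(s['orientation']).as_matrix()
for a in(k,dd):print('shift cm for grasp pt',100*M.T@(a-(s['tool_pos']-M[:,2]*robot.tcp_to_grasp)))
```

```text
[ 0.58798912 -0.26873912 -0.05622984] [ 3.2  0.5 -3.3 -2.1  1.2 -1.2  0.2  2.6 -1.3 -0.6]
knob [ 0.04531557 -0.04428832]
[ 0.54631754 -0.22100615  0.183     ] [ 0.49813136 -0.2636811   0.162     ]
shift cm for grasp pt [ 2.87493624 -3.31351558 12.41290919]
shift cm for grasp pt [-1.66830888  1.24553644 14.51399398]
```

```bash
python3 -m pendant '[[[0.55,2.9,-3.3,0,0],[0.55,0,0,3,0],[0.55,0,0,3,0],[0.55,0,0,2,0],[0.55,0,0,2,0],[0.55,0,0,2,0],[0.55,0,0,0,0]]]' 20
python3 - <<'E'
from plant import robot
import cv2
c=robot.read_camera('wrist');cv2.imwrite('pics/w2.png',cv2.resize(c['img'],None,fx=1.5,fy=1.5))
E
```

```text
t: 2.25
tool_pos: [0.5447, -0.2206, 0.165]
orientation: [-3.137, 0.1, 0.008]
force: [-1.2, 1.2, -0.4]
opening: 0.0518
gripper_force: 0.0
```

View pics/w2.png

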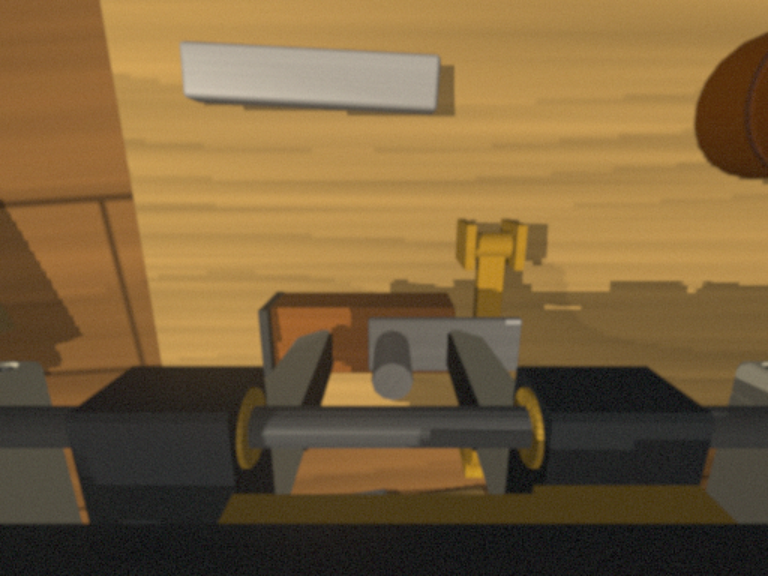

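The knob (top at (392,380)) stands centred between the fingers, so I'll close on it and slide toward +y (tool −y).

```bash
python3 -m pendant '[[[0,0,0,0,0],[0,0,0,0,0],[0,0,0,0,0],[0,0,0,0,0],[0,0,0,0,0],[0,0,0,0,0]]]' 20
python3 -m pendant '[[[0,0,-0.5,0,0],[0,0,-0.5,0,0],[0,0,-0.5,0,0],[0,0,-0.5,0,0],[0,0,-0.5,0,0],[0,0,-0.5,0,0],[0,0,-0.5,0,0],[0,0,0,0,0]]]'
```

```text
t: 2.9
tool_pos: [0.5472, -0.2212, 0.1691]
orientation: [3.14, -0.102, 0.001]
force: [-0.7, -0.2, 3.0]
opening: 0.0154
gripper_force: 20.0
t: 3.7
tool_pos: [0.5495, -0.1851, 0.169]
orientation: [-3.14, 0.101, -0.001]
force: [-0.0, 1.8, 6.3]
opening: 0.0154
gripper_force: 20.0
```

```bash
python3 -m pendant '[[[0,0,-0.3,0,0],[0,0,-0.3,0,0],[0,0,-0.2,0,0],[0,0,0,0,0],[0,0,0,0,0]]]'
```

```text
t: 4.2
tool_pos: [0.5497, -0.1817, 0.1689]
orientation: [3.134, -0.105, 0.001]
force: [-0.9, -17.0, 0.5]
opening: 0.0157
gripper_force: 20.0
```

The tab is at its end stop: 39.5 mm travelled, 17 N reaction. I'll relax, release, and move over the disc.

```bash
python3 -m pendant '[[[0,0,0.4,0,0],[0.5,0,0,0,0],[0.5,0,0,0,0],[0.5,0,0,0,0],[0.5,0,0,-3,0],[0.5,0,0,-3,0],[0.55,-2.3,4.2,0,0],[0.55,-2.3,4.2,0,0]]]'
python3 -m pendant '[[[0.55,0,0,2,0],[0.55,0,0,0,0],[0.55,0,0,0,0]]]'
python3 - <<'E'
from plant import robot
import cv2
c=robot.read_camera('wrist');cv2.imwrite('pics/w3.png',cv2.resize(c['img'],None,fx=1.5,fy=1.5))
E
```

```text
t: 5.0
tool_pos: [0.4987, -0.2628, 0.2298]
orientation: [3.139, -0.097, 0.003]
force: [-0.8, -1.5, -0.7]
opening: 0.0509
gripper_force: 0.0
t: 5.3
tool_pos: [0.4978, -0.2621, 0.208]
orientation: [-3.139, 0.102, 0.002]
force: [0.8, -0.0, 0.8]
opening: 0.0512
gripper_force: 0.0
```

View pics/w3.png

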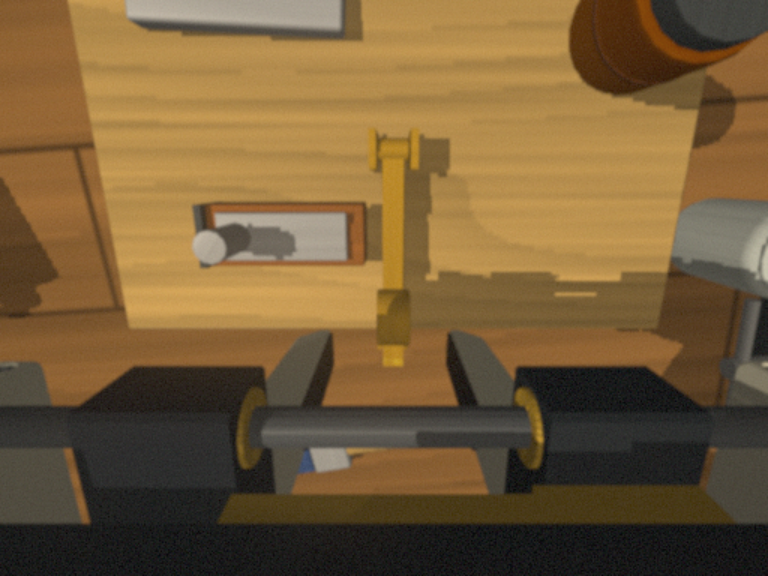

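The tab is fully withdrawn (plate edge at col 350, arm at 385–405), and the disc (394,318) lies centred between the fingers. Next I descend and pinch it.

```bash
python3 -m pendant '[[[0.55,0,0.1,2,0],[0.55,0,0,2,0],[0.55,0,0,1.2,0],[0.55,0,0,1.1,0],[0.55,0,0,0,0],[0,0,0,0,0],[0,0,0,0,0],[0,0,0,0,0]]]' 15
python3 -m pendant '[[[0,0,0,0,0],[0,0,0,0,0],[0,0,0,0,0]]]'
python3 - <<'E'
import numpy as np
t=np.radians(np.arange(0,91,7.5));r=lambda a:np.c_[-.09*np.cos(a)+.012*np.sin(a),.09*np.sin(a)+.012*np.cos(a)]*100
print(np.diff(r(t),axis=0).round(2).tolist())
E
```

```text
t: 6.15
tool_pos: [0.4986, -0.2644, 0.1467]
orientation: [3.139, -0.103, 0.002]
force: [-0.4, -0.3, 0.3]
opening: 0.0321
gripper_force: 0.0
t: 6.45
tool_pos: [0.4983, -0.2641, 0.1461]
orientation: [3.14, -0.103, 0.001]
force: [-0.7, 0.8, 2.6]
opening: 0.018
gripper_force: 15.0
[[0.23, 1.16], [0.38, 1.12], [0.53, 1.06], [0.66, 0.99], [0.78, 0.89], [0.89, 0.78], [0.99, 0.66], [1.07, 0.52], [1.13, 0.38], [1.17, 0.23], [1.19, 0.08], [1.19, -0.08]]
```

Gripped, with an opening of 18 mm that matches the disc's thickness. Now to swing it along the arc.

```bash
python3 -m pendant '[[[0,0.23,0,-1.16,0],[0,0.38,0,-1.12,0],[0,0.53,0,-1.06,0],[0,0.66,0,-0.99,0],[0,0,0,0,0]]]'
python3 -m pendant '[[[0,0.78,0,-0.89,0],[0,0.89,0,-0.78,0],[0,0.99,0,-0.66,0],[0,1.07,0,-0.52,0],[0,0,0,0,0]]]'
```

```text
t: 6.95
tool_pos: [0.5176, -0.2653, 0.1914]
orientation: [3.139, -0.102, 0.004]
force: [-2.7, 1.5, 6.4]
opening: 0.0181
gripper_force: 15.0
t: 7.45
tool_pos: [0.5543, -0.2676, 0.2179]
orientation: [3.14, -0.102, 0.002]
force: [-0.0, 0.6, 1.0]
opening: 0.0179
gripper_force: 15.0
```

```bash
python3 -m pendant '[[[0,1.13,0,-0.38,0],[0,1.17,0,-0.23,0],[0,1.19,0,-0.08,0],[0,1.19,0,0.08,0],[0,0,0,0,0],[0,0,0,0,0]]]'
python3 - <<'E'
from plant import robot
import cv2
c=robot.read_camera('scene');cv2.imwrite('pics/s4.png',cv2.resize(c['img'],None,fx=1.5,fy=1.5))
E
```

```text
t: 8.05
tool_pos: [0.6003, -0.2706, 0.2238]
orientation: [3.14, -0.102, 0.002]
force: [3.3, 0.2, -1.1]
opening: 0.0183
gripper_force: 15.0
```

View pics/s4.png

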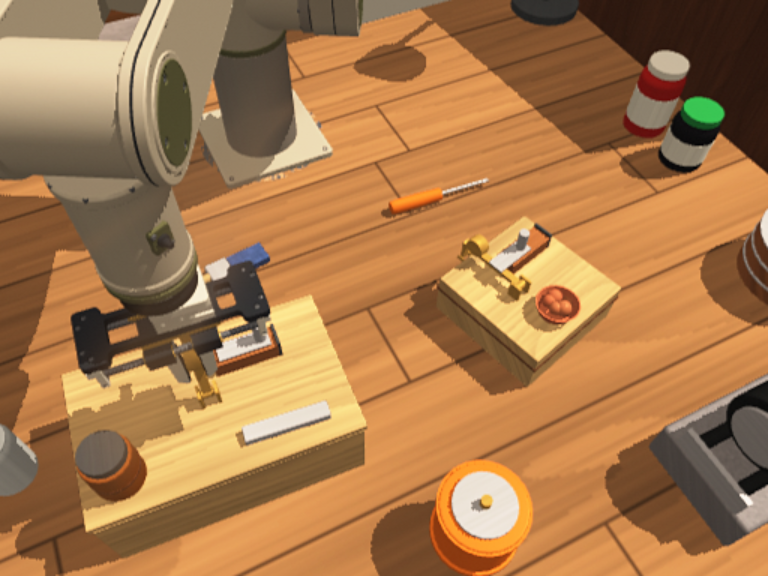

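The arm stands upright between the fingers (around (195,370)). Release, rise, back away and check.

```bash
python3 -m pendant '[[[0.5,0,0,0,0],[0.5,0,0,0,0],[0.5,0,0,0,0],[0.5,0,0,0,0],[0.5,0,0,-2,0],[0.5,0,0,-3,0],[0.5,0,0,-4,0],[0.5,0,0,-2,0]]]'
python3 -m pendant '[[[0.5,-4,0,0,0],[0.5,-4,0,0,0],[0.5,-4,0,0,0],[0.5,-4,0,0,0],[0.5,-4,0,0,0],[0.5,0,0,0,0],[0.5,0,0,0,0]]]'
python3 - <<'E'
from plant import robot
import cv2
c=robot.read_camera('scene')['img'];d=robot.read_camera('wrist')['img']
a=cv2.resize(c[170:370,20:270],None,fx=1.6,fy=1.6);b=cv2.resize(d,(400,320))
cv2.imwrite('pics/s5.png',cv2.hconcat([a,b]))
E
```

```text
t: 8.9
tool_pos: [0.6006, -0.271, 0.3378]
orientation: [3.138, -0.103, 0.006]
force: [1.2, -0.4, 1.1]
opening: 0.0466
gripper_force: 0.0
t: 9.6
tool_pos: [0.4001, -0.2578, 0.3342]
orientation: [3.139, -0.105, 0.002]
force: [1.0, 0.6, -0.2]
opening: 0.0469
gripper_force: 0.0
```

View pics/s5.png

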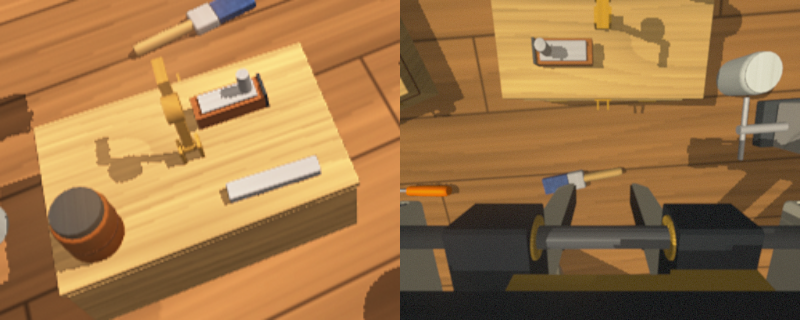

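The latch stands up with its shadow cast to the right, and the tab is out. A quick projection of the disc (crop (173,103)) to check the angle before handing in.

Run:
```python
from h import *
p=[.5875,-.269,-.06];o=np.array([20+173/1.6,170+103/1.6]);c,n=np.cos(p[2]),np.sin(p[2])
def D(a):
    x=-.09*np.cos(a)+.012*np.sin(a);return np.array([p[0]+c*x,p[1]+n*x,.15+.09*np.sin(a)+.012*np.cos(a)])
for a in(1.2,1.4,1.57,1.7):print(a,proj('scene',D(a))-o)
```

```text
1.2 [-2.90712055 -5.29245368]
1.4 [-0.81257804  2.17679379]
1.57 [1.4001291  9.58935014]
1.7 [ 3.31390469 15.75388008]
```

The pick is too coarse to separate 1.35 from 1.57, so I'll look closer with predicted disc and nose positions overlaid.

Run:
```python
from h import *
from plant import robot
import cv2
p=[.5875,-.269,-.06];c,n=np.cos(p[2]),np.sin(p[2])
im=robot.read_camera('scene')['img'][200:275,90:190];f=7
im=cv2.resize(im,None,fx=f,fy=f,interpolation=cv2.INTER_CUBIC)
for a,col in((1.2,(255,0,0)),(1.4,(0,255,0)),(1.57,(0,0,255)),):
  for r,h in((0,.0),(-.045,-.006),(-.09,.012)):
    x=r*np.cos(a)+h*np.sin(a);z=.15-r*np.sin(a)+h*np.cos(a)
    u=(proj('scene',np.array([p[0]+c*x,p[1]+n*x,z]))-[90,200]+.5)*f;cv2.circle(im,tuple(int(v) for v in u),4,col,-1)
# knob reference, tab 0.04: top of knob
for y in(.085,):
  u=(proj('scene',np.array([p[0]-c*.045-n*y,p[1]-n*.045+c*y,.195]))-[90,200]+.5)*f;cv2.circle(im,tuple(int(v) for v in u),4,(255,0,255),-1)
cv2.imwrite('pics/s6.png',im)
```

```text
(no output)
```

View pics/s6.png

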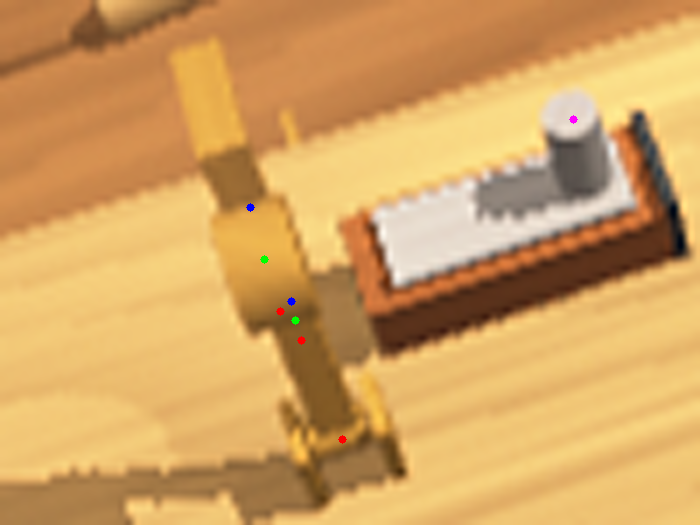

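The disc outline is centred near (262,262), which matches about 1.4 rad in this view. The top camera is more sensitive to the disc's x, so I'll segment the brass there numerically and compare it with predictions.

Run:
```python
from h import *
from plant import robot
import cv2
p=[.5875,-.269,-.06];c,n=np.cos(p[2]),np.sin(p[2])
I=robot.read_camera('top')['img'];hsv=cv2.cvtColor(I,cv2.COLOR_BGR2HSV)
def pt(a,r,h):
    x=r*np.cos(a)+h*np.sin(a);z=.15-r*np.sin(a)+h*np.cos(a)
    return proj('top',np.array([p[0]+c*x,p[1]+n*x,z])).round(1)
for a in(1.2,1.4,1.57,1.7):print(a,'disc',pt(a,-.09,.012),'hinge',pt(a,0,0))
u0,v0=352,180;print('cols from',u0)
for v in range(v0,250):print(v,''.join('#' if hsv[v,u,1]>170 and 10<hsv[v,u,0]<28 else '+' if hsv[v,u,1]>150 else '.' for u in range(u0,392)))
```

```text
1.2 disc [381.1 196.9] hinge [369.7 195.4]
1.4 disc [382.5 188.8] hinge [369.7 195.4]
1.57 disc [383.2 182.2] hinge [369.7 195.4]
1.7 disc [383.5 177.4] hinge [369.7 195.4]
cols from 352
180 .............................+..........
181 ............................++###++.....
182 ............................+##+##+##+..
183 ...........................++#++######..
184 ...........................+#+++#+#+##..
185 ..........................+###+####+++..
186 ..........................+###+###+###..
187 ..........................####+#++##+#..
188 ..........................#++++###++#+..
189 .........................+##+#+##+###+..
190 ..........................#######+#+#+..
191 ..............++.........+#####+#+####+.
192 .............+##.........+##+##+##+###+.
193 ............++##....+.##+#+#+#++#+#+##+.
194 ............#+###++###+++#+#####+#####+.
195 ...........+#++#++##########+++++##+##+.
196 ...........+####+++#+++#+#+.....##++##..
197 ...........+#####+##++###.......#+####..
198 ...........+###++++#+###+......+#+#+#+..
199 ...........+##+.....#++#.......+###+#+..
200 .........
[... 1536 characters left out ...]
.........................
235 ........................................
236 ........................................
237 ........................................
238 ........................................
239 ........................................
240 ........................................
241 .+##+...................................
242 +++##+..................................
243 ...+#...................................
244 ...+#...................................
245 ...++...................................
246 ...+#......................++...........
247 +#.#+.......................++..........
248 +++#.........................#..........
249 .+...........................+..........
```

Both views agree on about 1.41 rad (disc centre row 188). That's 9° short, so I'll re-pinch the disc at its present centre and move it back about 1.5 cm.

```bash
python3 -m pendant '[[[0.5,4,0,0,0],[0.5,4,0,0,0],[0.5,4,0,0,0],[0.5,4,0,0,0],[0.5,2.5,0,0,0],[0.5,0,0,0,0],[0.5,0,0,2,0],[0.5,0,0,2,0]]]' 15
python3 -m pendant '[[[0.5,0,0,2,0],[0.5,0,0,2,0],[0.5,0,0,2,0],[0.5,0,0,1,0],[0.5,0,0,0,0],[0.5,0,0,0,0]]]'
python3 -m pendant '[[[0,0,0,0,0],[0,0,0,0,0],[0,0,0,0,0],[0,0,0,0,0],[0,0,0,0,0],[0,0,0,0,0]]]'
python3 -m pendant '[[[0,0.5,0,0,0],[0,0.5,0,0,0],[0,0.5,0,0,0],[0,0,0,0,0],[0,0,0,0,0],[0,0,0,0,0]]]'
```

```text
t: 10.6
tool_pos: [0.5858, -0.2697, 0.2932]
orientation: [3.139, -0.101, 0.001]
force: [-0.7, -0.1, -0.8]
opening: 0.0465
gripper_force: 0.0
t: 11.2
tool_pos: [0.5852, -0.2698, 0.2242]
orientation: [3.14, -0.102, 0.001]
force: [0.0, 0.1, -0.1]
opening: 0.0465
gripper_force: 0.0
t: 11.8
tool_pos: [0.5852, -0.2696, 0.224]
orientation: [3.14, -0.102, 0.001]
force: [-0.1, 1.1, 2.9]
opening: 0.0179
gripper_force: 15.0
t: 12.4
tool_pos: [0.6002, -0.2706, 0.223]
orientation: [-3.14, 0.102, -0.0]
force: [1.2, -0.3, -3.7]
opening: 0.0177
gripper_force: 15.0
```

Release, rise, retreat and measure again.

```bash
python3 -m pendant '[[[0.5,0,0,0,0],[0.5,0,0,0,0],[0.5,0,0,0,0],[0.5,0,0,0,0],[0.5,0,0,0,0],[0.5,0,0,-2,0],[0.5,0,0,-3,0],[0.5,0,0,-4,0]]]'
python3 -m pendant '[[[0.5,0,0,-2,0],[0.5,-4,0,0,0],[0.5,-4,0,0,0],[0.5,-4,0,0,0],[0.5,-4,0,0,0],[0.5,-4,0,0,0],[0.5,0,0,0,0],[0.5,0,0,0,0]]]'
cat > m.py <<'E'
from plant import robot
import cv2
I=robot.read_camera('top')['img'];hsv=cv2.cvtColor(I,cv2.COLOR_BGR2HSV)
for v in range(168,212):print(v,''.join('#' if hsv[v,u,1]>170 and 10<hsv[v,u,0]<28 else '+' if hsv[v,u,1]>150 else '.' for u in range(352,395)))
E
python3 m.py
```

```text
t: 13.2
tool_pos: [0.599, -0.2702, 0.3121]
orientation: [-3.138, 0.103, 0.006]
force: [0.6, -0.9, -0.3]
opening: 0.0464
gripper_force: 0.0
t: 14.0
tool_pos: [0.4002, -0.2578, 0.3342]
orientation: [3.139, -0.104, 0.003]
force: [0.5, 0.9, -0.6]
opening: 0.0465
gripper_force: 0.0
168 ...........................................
169 ...........................................
170 ...........................................
171 ...........................................
172 ...........................................
173 ...........................................
174 ...........................................
175 .............................+#+#+.........
176 .............................##+#+##++.....
177 ............................++#+#+++##+....
178 ............................#++#++++##+....
179 ...........................+###+#+#+##+....
180 ...........................##+#++#+##++....
181 ..........................+###++###+##+....
182 ..........................++##+##++###+....
183 ..........................+#++#+#++#++##+..
184 ..........................+###+#####+###...
185 ..
[... 589 characters left out ...]
####+####+.......+###+#+....
198 ...........###+++#++##+++........+++##.....
199 ...........#+++....+#+##+..................
200 ...........+........+++++..................
201 ...................+##+....................
202 ....................+......................
203 ...........................................
204 ..++.......................................
205 ........+..................................
206 ........#++................................
207 ........##+................................
208 ........##+................................
209 ........##.................................
210 ........##+................................
211 ........#+.................................
```

The disc centre is now at row 182, which matches 1.57 rad. Handing in.

```bash
python3 -c "
from plant import robot
print(robot.close_job())"
```

```text
the job is handed in; nothing more can be done
None
```

The wide cabinet is unlatched and handed in: I slid the tab out to its end stop first, then raised the latch arm to about 1.57 rad (upright) and left it standing, without touching the smaller box.

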